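Open the vial case and hold its lid for a colleague

TASK

A colleague wants to lift vials out of the wooden case with both hands. First pull the drop front down by its brass tab until it lies open, with the lid still shut; then raise the lid by its black ball knob and hold it open at 45 degrees - it falls shut if let go, so finish while still holding it there, keeping still. Leave the front down, and do not shift the microscope objective, the tally counter or the marker beside the case.

Things in the scene. Friction and masses are not known exactly. Their poses are not given: they have to be found in the camera images.
- case: Dark wooden case on a steel plinth, fixed to the worktop, 130 (x) x 212 (y) x 118 mm high; a rack of vials stands inside. Origin: centre of its underside. Its x axis points from the drop front to the hinged back, y along its width, z up. At yaw 0 its front faces the robot
- front (a joint): Drop front of the case, hinged along its bottom edge: 0 = shut (upright), grows as its top comes out and down, away from the case, to the stop at 1.5 rad (lying open, level with the hinge). Panel 10 mm thick, 208 mm wide, its top edge 81 mm from the hinge line (111 mm above the worktop when shut). Mass about 0.18 kg. A little hinge friction holds it up to about 0.4 rad; beyond that it sinks down by itself, slowed by a damper. It starts shut or slightly ajar
- front_tab (a point): Grip point on the brass pull tab of the drop front, in the middle of the width. The tab is a flat plate 32 mm wide (along the case's y), 12 mm thick, that stands out of the panel's top edge in the plane of the panel: it ends 122 mm from the hinge line, this point lies 110 mm from the hinge line (panel edge at 81 mm). It moves with the front
- front_hinge (a point): Middle of the drop front's hinge line, fixed on the case, 30 mm above the worktop; the hinge line runs along the case's y. The tab lies straight above it when shut and towards the case's -x when down
- lid (a joint): Lid, a board 132 x 214 x 8 mm hinged along the back top edge of the case: 0 = shut (level), grows as its front edge rises, limit 1.9 rad; 0.785 rad = 45 degrees. With the knob it weighs about 0.27 kg; the hinge is nearly free, so it falls shut when let go below about 1.4 rad. It starts shut
- lid_knob (a point): Centre of the black ball knob on the lid, 40 mm in diameter, on a short steel neck in the middle of the width. In the shut lid it lies 85 mm before the hinge line (towards the case's -x) and 35 mm above it, 27 mm above the lid's top face. It moves with the lid
- lid_hinge (a point): Middle of the lid's hinge line, fixed on the case at the back, 110 mm above the worktop; the line runs along the case's y
- lens_mid (a point): Centre, half-way up, of a light grey stepped round microscope objective, 40 mm across, 36 mm high, standing loose beside the case: leave it alone
- counter_mid (a point): Centre of a round white and steel hand tally counter, 74 x 49 x 25 mm, loose beside the case: leave it alone
- marker_mid (a point): Centre of a red and white marker pen, 135 mm long, 16 mm thick, lying loose beside the case: leave it alone

How it is judged:
By the outcome, as a careful person would: the job done as asked, in the order asked, and still so for the second after the job is handed in, while the arm keeps its last pose, push and grip.
It also fails if it takes over 48 s, if anything falls off the work surface, if the arm or the gripper's body presses on something with over 40 N, if the wrist force passes 120 N, or if a joint passes its speed limit or range.

ROBOT

A 6-joint arm with a two-finger parallel gripper is mounted at the origin on a cart in front of the work surface, level with it; the furniture and walls round the work are solid. World frame = base frame: x ahead of the robot, y to its left, z up, the work surface at z = 0. Lengths are in m, angles in rad, forces in N, time in s.
With the tool pointing down it reaches from about 0.15 to 0.775 m from the base axis. Payload 6.1 kg.
Tool frame: the origin (TCP) lies at the very end of the fingers, on their centre line; the grasp point (between the pads) lies pinch_z behind it (pinch_z is the distance from the TCP to the grasp point, in m); x points along the fingers, z is the direction in which the jaws open and shut, and the axes are right-handed (so a half turn about x gives the same grasp; the last joint's range is limited). The gripper opens to 85 mm and grips with 20 to 120 N. Pads are 22 mm wide; open, the fingers measure 114 mm over their backs; the gripper's body (76 mm by 85 mm) begins 54 mm behind the grasp point. The pads swing forward as they close: fully open they stand 13 mm farther back than shut.
Start: joints at [-1.331, 0.126, -0.04, 1.405, 0, 1.571], TCP at [0.125, -0.51, 0.231] pointing down, gripper open.
Joint ranges: [-2.72, 2.72], [-0.95, 1.95], [-1.27, 1.35], [-1.78, 2.02], [-1.46, 1.47], [-3.14, 3.14]. Speed limits (rad/s): [2.39, 2.39, 3.01, 3.14, 3.14, 3.14].

INTERFACE

Orientations are given as a rotation vector (axis times angle).
In Python, from workcell import get_state, grab_frame, finish_job, find_in, tip_of, pinch_z gives the robot as it stands. The module is installed in compiled form; this text tells all that it offers.
- The arm moves only by the tool apply_moves, never from a script. Its argument "plan" is a list of rows, each an object with "linear": the shift along the tool's x, y, z in units of 30 mm (1.0 is 30 mm), a list of three; "spin": the turn about the tool's x in units of 5 degrees (1.0 is 5 degrees); "jaw": the opening, from 0 (shut) to 1 (fully open). A call has 1 to 10 rows; each row is the pose to reach, as a shift and turn from the pose commanded when the call began, along the tool's axes at that moment; what a row does not reach only later rows make up. A row lasts 1/8 s, in which the tool goes at most 62.5 mm and 10.7 degrees, less where a joint would pass 70% of its speed; a pose out of reach is approached as far as the arm can. A call with a gripper value outside its range is refused whole. The fingers move at their own pace and stop on an object; "squeeze" is the grip in N (left out, the last holds). Time passes only in rows, so rows that repeat a pose let the fingers close. It gives the time, the measured TCP pose, the force and the opening at its end, in the units of the state.
- get_state(): the state, without advancing time (a new reading comes with each control period).
- grab_frame(name): name is "scene" or "top" or "wrist"; returns a dict with "color" (384x512x3 uint8, red, green, blue), "z_map" (384x512 float32, m along the optical axis (not along the pixel's ray), 0 where there is no reading), "intrinsics" (3x3 intrinsics, pixels), "k1" (the pictures are not rectified: a ray, as slopes to the right and down, at radius r is drawn at 1 + k1 r^2 times it, then the intrinsics apply), "R" (3x3) and "t" (3): a world point X has camera coordinates R X + t. Camera axes: x right, y down, z forward; pixel columns grow to the right and rows downward; lengths in m; the calibration is good to about 2 mm. A picture is of the moment at which its call begins.
- finish_job(): hands the job in, once; it reports no verdict.
Trained networks look in a picture, given as the dict that the camera call returned (one of the last four; its "shot" number tells which), for a name from the list of things; names that differ only in an ending like _2 or _b are one class to them, and where a whole thing is asked for, a point or a joint stands for the part that bears it (a point fixed in the world has none). Each returns a list of dicts, best first, with "p" (0 to 1); they miss things now and then, are a little off and sometimes report something else, mostly with a low value. They report only what shows in the picture. A call takes as long as a camera call.
- find_in(picture, name): "uv" ([column, row] in pixels, amid what is visible of it).
- tip_of(picture, name): "uv" ([column, row] in pixels: a listed point, or the origin of a listed thing).
The state is a dict: "time_s": time; "q": joint angles; "qd": joint speeds; "tau": joint torques, N m; "tool_pos": TCP position; "ee_rot": TCP orientation; "ft_force": force on the tool from outside, world axes, zero at the start; "moment": the same for the moment, N m; "gripper_width": opening from 0.0 (shut) to 1.0 (fully open).
Only numpy, scipy, OpenCV 4.12 (cv2) and the standard library are available. Lean on these libraries where they do the work, as an engineer would, in place of code of your own. Each camera call takes 0.05 s, during which the arm holds its last target. There are 200 camera calls.

## Working session

There is one attempt and no reset: what is moved stays moved. The work goes in short steps, Python scripts to look and compute and a tool call to move; the robot and the scene stay as the last step left them, time stands still between calls to the robot, and variables do not carry over. Pictures are saved under pics/ and viewed, about 8 in all and at most 12, crops included, and the job is handed in when it is done.

Besides the shell and the picture viewer there is one more tool, called after "Request:" by a JSON object that holds its "fn" and its "kwargs". apply_moves: Moves the arm, as the interface text tells. Its arguments: {"type":"object","properties":{"plan":{"type":"array","items":{"type":"object","properties":{"linear":{"type":"array","items":{"type":"number"}},"spin":{"type":"number"},"jaw":{"type":"number"}}}},"squeeze":{"type":"number"}},"required":["plan"]}

```bash
mkdir -p pics
cat > h.py <<'E'
import numpy as np, cv2
from workcell import *
from scipy.spatial.transform import Rotation as Ro
def ray(f,uv):
    K=f["intrinsics"];x=(uv[0]-K[0,2])/K[0,0];y=(uv[1]-K[1,2])/K[1,1]
    d=np.array([x,y]);u=d.copy()
    for _ in range(20): u=d/(1+f["k1"]*(u@u))
    return np.array([u[0],u[1],1.])
def w(f,uv,z=None,depth=None):
    r=ray(f,uv)
    c=-f["R"].T@f["t"]; d=f["R"].T@r
    if z is not None: return c+d*(z-c[2])/d[2]
    if depth is None:
        u,v=int(round(uv[0])),int(round(uv[1])); p=f["z_map"][max(v-2,0):v+3,max(u-2,0):u+3]; p=p[p>0]
        if not len(p): return None
        depth=np.median(p)
    return c+d*depth
def save(f,n): cv2.imwrite(f"pics/{n}.png",f["color"][:,:,::-1])
E
python3 - <<'E'
from h import *
np.set_printoptions(precision=4,suppress=True)
s=get_state();print(s,pinch_z)
ims=[]
for c in ["scene","top"]:
    f=grab_frame(c);ims.append(f["color"]);print(c,f["t"],-f["R"].T@f["t"])
    for n in ["front_tab","front_hinge","lid_knob","lid_hinge","lens_mid","counter_mid","marker_mid","case"]:
        for k in tip_of(f,n)[:2]: print(n,np.round(k["uv"],1),round(k["p"],2),w(f,k["uv"]))
cv2.imwrite("pics/a.png",ims[0][:,:,::-1]);cv2.imwrite("pics/b.png",ims[1][:,:,::-1])
E
```

```text
{'time_s': 0.0, 'q': array([-1.331 ,  0.1264, -0.0406,  1.4054, -0.    ,  1.5708]), 'qd': array([-0.0012,  0.0006, -0.0003,  0.0013,  0.0013, -0.0004]), 'tau': array([  0.    , -43.5915,  35.2924,   0.0173,   0.0001,   0.    ]), 'tool_pos': array([ 0.1246, -0.5096,  0.2305]), 'ee_rot': array([ 1.0317,  1.3145, -1.0301]), 'ft_force': array([ 0.6395, -0.3955,  0.3094]), 'moment': array([-0.0305, -0.0092, -0.0084]), 'gripper_width': 1.0008467126132259} 0.0187
scene [-0.4886  0.308   0.7061] [ 0.305  -0.4926  0.7046]
front_tab [244.1 173.4] 0.75 [0.5849 0.12   0.1171]
front_tab [208.2 177.9] 0.71 [0.5366 0.2488 0.0215]
front_hinge [247.2 209.1] 0.91 [0.5669 0.0713 0.0495]
lid_knob [265.5 163. ] 0.59 [0.6208 0.0813 0.1631]
lid_knob [251.3 211. ] 0.53 [0.5632 0.0415 0.0728]
lid_hinge [297.8 168. ] 0.67 [0.7063 0.0768 0.1176]
lens_mid [297.4 258.3] 0.73 [ 0.604  -0.096   0.0332]
counter_mid [203.8 177.1] 0.6 [0.5265 0.2549 0.0238]
case [273.1 206.4] 0.9 [ 0.5923 -0.0063  0.1177]
case [297.8 167.8] 0.72 [0.7065 0.0771 0.118 ]
top [0.0692 0.5934 0.9044] [0.507  0.033  0.9575]
front_tab [239.1 205.1] 0.77 [0.5551 0.0887 0.1502]
front_hinge [241.5 199.6] 0.59 [0.5691 0.086  0.111 ]
front_hinge [238.7 206.9] 0.31 [0.5515 0.0897 0.1482]
lid_knob [234.9 170.5] 0.83 [0.6247 0.0952 0.1627]
lens_mid [315.9 188.4] 0.78 [ 0.5971 -0.0834  0.0341]
lens_mid [244.2 171.3] 0.38 [0.6229 0.0765 0.161 ]
counter_mid [170.1 221.5] 0.79 [0.5271 0.262  0.0242]
counter_mid [176.  158.4] 0.5 [0.6801 0.25   0.0138]
marker_mid [174.  155.9] 0.76 [0.6865 0.2551 0.0132]
case [242.7 172.7] 0.93 [0.6199 0.0795 0.1623]
```

View pics/a.png

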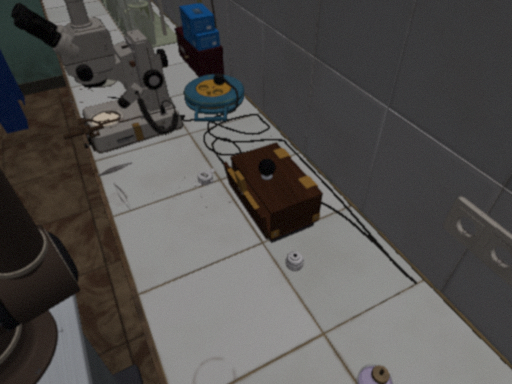

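View pics/b.png

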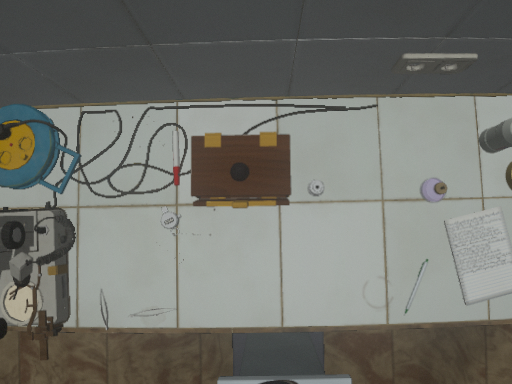

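The scene view shows the case near (270,190) and the objective near (294,260). In the top view the case is nearly square-on at about (240,170), with the tab at (239,205), knob at (240,171), counter at (170,221) and marker at (176,160). Next I'll fit the lid rectangle and the tab.

```bash
cat >> h.py <<'E'
def cloud(f):
    h,w_=f["z_map"].shape;K=f["intrinsics"]
    v,u=np.mgrid[0:h,0:w_]; D=np.array([0,0,0,0,0.])
    D[0]=f["k1"]
    p=cv2.undistortPoints(np.stack([u,v],-1).reshape(-1,1,2).astype(float),K,D).reshape(h,w_,2)
    z=f["z_map"][...,None]; c=np.concatenate([p*z,z],-1)
    X=(c-f["t"])@f["R"]; X[f["z_map"]<=0]=np.nan
    return X
E
python3 - <<'E'
from h import *
np.set_printoptions(precision=4,suppress=True)
f=grab_frame("top");X=cloud(f);P=X[100:260,150:330].reshape(-1,3);C=f["color"][100:260,150:330].reshape(-1,3)
m=(abs(P[:,2]-.118)<.006); L=P[m]
print("lid n",m.sum(),"z",np.median(L[:,2]))
mm=(abs(X[...,2]-.118)<.006); n,lab,st,ce=cv2.connectedComponentsWithStats(mm.astype(np.uint8))
i=1+np.argmax(st[1:,4]); L=X[lab==i]
print(st[i],cv2.minAreaRect((L[:,:2]*1000).astype(np.float32)), np.median(L[:,2]))
k=X[...,2]>.14; k&=np.abs(X[...,0]-.61)<.1; k&=np.abs(X[...,1]-.08)<.1
n,lab,st,ce=cv2.connectedComponentsWithStats(k.astype(np.uint8))
for i in range(1,n):
    Q=X[lab==i]; print(st[i],Q.min(0),Q.max(0),Q.mean(0),cv2.minAreaRect((Q[:,:2]*1000).astype(np.float32)))
b=X[...,2]<.005
print("floor z", np.median(X[250:300,200:300,2]))
print("tool axes\n",Ro.from_rotvec(get_state()["ee_rot"]).as_matrix())
# table-of heights along column through tab
for v in range(195,214): print(v,X[v,239],f["color"][v,239])
big=cv2.resize(f["color"][130:240,150:330],None,fx=4,fy=4,interpolation=cv2.INTER_CUBIC);cv2.imwrite("pics/c.png",big[:,:,::-1])
E
```

```text
lid n 5813 z 0.11776856212655763
[ 191  132  100   64 5747] ((647.0982666015625, 87.04702758789062), (214.93362426757812, 136.70375061035156), 89.39800262451172) 0.11779200652817308
[231 162  19  19 288] [0.6065 0.0672 0.1422] [0.644  0.1047 0.1679] [0.624  0.0856 0.158 ] ((625.1190795898438, 85.7667236328125), (37.2270622253418, 37.2072868347168), 87.76338958740234)
[232 202  16   6  92] [0.5509 0.0725 0.1457] [0.5618 0.1036 0.1537] [0.5564 0.0875 0.1499] ((556.29052734375, 88.04986572265625), (31.077239990234375, 10.581229209899902), 88.77847290039062)
floor z nan
tool axes
 [[ 0.      0.9714  0.2375]
 [-0.      0.2375 -0.9714]
 [-1.      0.      0.    ]]
195 [0.5789 0.0911 0.1139] [71 58 48]
196 [0.5837 0.0969 0.0288] [71 57 50]
197 [0.5814 0.097  0.0288] [82 70 61]
198 [0.5777 0.0958 0.0464] [76 67 58]
199 [0.5731 0.0938 0.0758] [64 56 47]
200 [0.5684 0.0915 0.1101] [89 75 53]
201 [0.5643 0.0896 0.1378] [102  85  53]
202 [0.5614 0.0888 0.1504] [121  98  54]
203 [0.5595 0.089  0.1481] [140 112  55]
204 [0.5575 0.089  0.1482] [140 112  56]
205 [0.5552 0.0887 0.1521] [141 112  58]
206 [0.5532 0.0889 0.1511] [136 109  57]
207 [0.551  0.0887 0.1537] [123 105  67]
208 [0.5569 0.0993 0.0014] [145 145 135]
209 [0.5545 0.0994 0.0013] [161 168 161]
210 [ 0.5523  0.0996 -0.0024] [163 168 164]
211 [0.5497 0.0995 0.0009] [163 168 164]
212 [ 0.5474  0.0997 -0.0018] [163 168 163]
213 [ 0.545   0.0998 -0.0027] [164 168 163]
```

View pics/c.png

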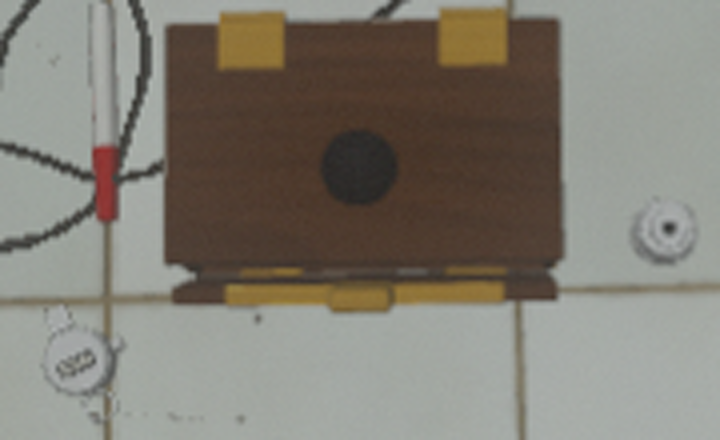

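Request:
{"fn": "apply_moves", "kwargs": {"plan": [{"linear": [0, 9, -8], "spin": -9, "jaw": 1}, {"linear": [0, 9, -8], "spin": -9, "jaw": 1}, {"linear": [0, 9, -8], "spin": -9, "jaw": 1}, {"linear": [0, 9, -8], "spin": -9, "jaw": 1}, {"linear": [0, 18.7, -15.9], "spin": -20, "jaw": 1}, {"linear": [0, 18.7, -15.9], "spin": -20, "jaw": 1}, {"linear": [0, 18.7, -15.9], "spin": -20, "jaw": 1}, {"linear": [0, 18.7, -15.9], "spin": -20, "jaw": 1}, {"linear": [0, 18.7, -15.9], "spin": -20, "jaw": 1}, {"linear": [0, 18.7, -15.9], "spin": -20, "jaw": 1}]}}

```text
time_s: 2.2
tool_pos: [0.491, -0.0009, 0.2316]
ee_rot: [-0.328, 1.545, 0.327]
ft_force: [1.1, -0.8, 0.4]
gripper_width: 1.002
```

```bash
cat >> h.py <<'E'
def go(target,zang=90):
    "units for TCP target (world) and jaw-axis heading, from the present pose"
    s=get_state();R=Ro.from_rotvec(s["ee_rot"]).as_matrix()
    d=R.T@(np.array(target)-s["tool_pos"])/.03
    a=np.degrees(np.arctan2(R[1,2],R[0,2])); sp=-((zang-a+180)%360-180)/5
    print("t",round(s["time_s"],2),"pos",s["tool_pos"],"q",s["q"],"F",s["ft_force"],"w",s["gripper_width"],"heading",a,"\n linear",d,"spin",sp)
np.set_printoptions(precision=4,suppress=True)
E
python3 -c "
from h import *
go([.558,.0875,.231])"
```

```text
t 2.2 pos [ 0.491  -0.0009  0.2316] q [-0.0017  0.0607 -0.1111  1.398  -0.0002  1.1513] F [ 1.1342 -0.8112  0.373 ] w 1.0015496357530345 heading 23.938727002054552 
 linear [0.0204 1.787  3.2369] spin -13.212254599589091
```

Request:
{"fn": "apply_moves", "kwargs": {"plan": [{"linear": [0, 1.8, 3.2], "spin": -13.2, "jaw": 1}, {"linear": [0, 1.8, 3.2], "spin": -13.2, "jaw": 1}, {"linear": [0, 1.8, 3.2], "spin": -13.2, "jaw": 1}, {"linear": [0, 1.8, 3.2], "spin": -13.2, "jaw": 1}, {"linear": [0, 1.8, 3.2], "spin": -13.2, "jaw": 1}, {"linear": [0, 1.8, 3.2], "spin": -13.2, "jaw": 1}, {"linear": [0, 1.8, 3.2], "spin": -13.2, "jaw": 1}, {"linear": [0, 1.8, 3.2], "spin": -13.2, "jaw": 1}]}}

```text
time_s: 3.2
tool_pos: [0.5561, 0.0851, 0.2313]
ee_rot: [-1.204, 1.213, 1.204]
ft_force: [0.1, -1.5, -0.6]
gripper_width: 1.001
```

Run:
```python
from h import *
go([.558,.0875,.1195])
f=grab_frame("wrist");save(f,"d")
for n in ["front_tab","lid_knob"]:
    for k in tip_of(f,n)[:2]: print(n,k["uv"],k["p"],w(f,k["uv"]))
X=cloud(f);m=(X[...,2]>.142)&(X[...,2]<.158)
n,lab,st,ce=cv2.connectedComponentsWithStats(m.astype(np.uint8))
for i in range(1,n):
    if st[i,4]>60: Q=X[lab==i];print(st[i],Q.min(0),Q.max(0),Q.mean(0))
```

```text
t 3.2 pos [0.5561 0.0851 0.2313] q [ 0.1519  0.1978  0.0458  1.4188 -0.      0.1591] F [ 0.0989 -1.4826 -0.5732] w 1.0007584836434844 heading 89.58810291191442 
 linear [ 3.7258 -0.0623  0.0798] spin -0.08237941761711909
front_tab [257.2, 197.9] 0.7 [0.5543 0.0879 0.1492]
lid_knob [257.8, 275.5] 0.78 [0.615  0.088  0.1611]
[237 190  41  16 638] [0.549  0.0723 0.1427] [0.561  0.1033 0.1513] [0.5543 0.0878 0.1484]
[234 253  47  44 879] [0.6043 0.0681 0.142 ] [0.6396 0.1072 0.158 ] [0.6137 0.0872 0.152 ]
```

View pics/d.png

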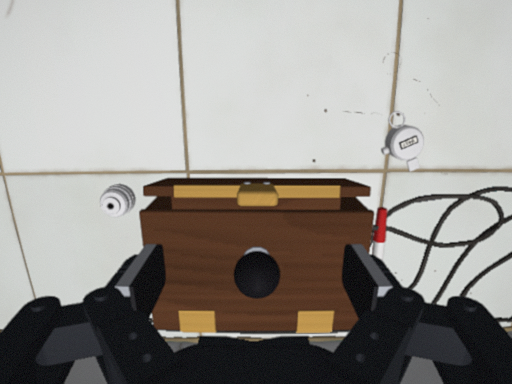

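The wrist view shows the tab at (257,197) and knob at (258,274), both centred between the fingers; the objective is at (118,200), counter at (405,143) and marker at (380,225), all clear. I'll go down onto the tab and close across its width.

Request:
{"fn": "apply_moves", "kwargs": {"plan": [{"linear": [1.5, -0.05, 0.08], "spin": -0.1, "jaw": 1}, {"linear": [2.6, -0.05, 0.08], "spin": -0.1, "jaw": 0.8}, {"linear": [3.4, -0.05, 0.08], "spin": -0.1, "jaw": 0.7}, {"linear": [3.7, -0.05, 0.08], "spin": -0.1, "jaw": 0.6}, {"linear": [3.7, -0.05, 0.08], "spin": -0.1, "jaw": 0.3}, {"linear": [3.7, -0.05, 0.08], "spin": -0.1, "jaw": 0.2}, {"linear": [3.7, -0.05, 0.08], "spin": -0.1, "jaw": 0.2}, {"linear": [3.7, -0.05, 0.08], "spin": -0.1, "jaw": 0.2}], "squeeze": 25}}

```text
time_s: 4.35
tool_pos: [0.5578, 0.0879, 0.1207]
ee_rot: [-1.212, 1.206, 1.212]
ft_force: [0.2, 3.9, -3.8]
gripper_width: 0.369
```

Run:
```python
from h import *
import workcell
go([.5575,.0875,.1195]);print(workcell.pinch_z)
f=grab_frame("wrist");g=grab_frame("scene")
cv2.imwrite("pics/e.png",np.hstack([cv2.resize(f["color"],(400,300)),cv2.resize(g["color"][120:260,180:367],(400,300))])[:,:,::-1])
```

```text
t 4.35 pos [0.5578 0.0879 0.1207] q [ 0.156   0.2213 -0.1679  1.181   0.0007  0.1517] F [ 0.2047  3.8988 -3.8249] w 0.369469538101144 heading 90.24262120276754 
 linear [ 0.0408  0.0113 -0.0149] spin 0.04852424055350753
0.0187
```

View pics/e.png

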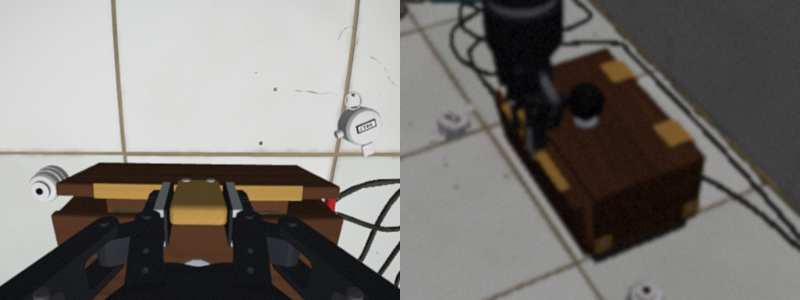

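Tab gripped (opening 31 mm, matching its 32 mm width), in line with the hinge at about 0.19 rad. I'll swing it along the arc.

Request:
{"fn": "apply_moves", "kwargs": {"plan": [{"linear": [0.05, 0.21, 0], "spin": 0, "jaw": 0.2}, {"linear": [0.13, 0.49, 0], "spin": 0, "jaw": 0.2}, {"linear": [0.24, 0.77, 0], "spin": 0, "jaw": 0.2}, {"linear": [0.37, 1.03, 0], "spin": 0, "jaw": 0.2}, {"linear": [0.52, 1.29, 0], "spin": 0, "jaw": 0.2}, {"linear": [0.69, 1.53, 0], "spin": 0, "jaw": 0.2}, {"linear": [0.88, 1.76, 0], "spin": 0, "jaw": 0.2}, {"linear": [1.08, 1.97, 0], "spin": 0, "jaw": 0.2}, {"linear": [1.3, 2.17, 0], "spin": 0, "jaw": 0.2}, {"linear": [1.54, 2.34, 0], "spin": 0, "jaw": 0.2}], "squeeze": 25}}

```text
time_s: 5.7
tool_pos: [0.4875, 0.0886, 0.076]
ee_rot: [-1.211, 1.203, 1.213]
ft_force: [-4.5, 7.9, 8.9]
gripper_width: 0.367
```

Run:
```python
from h import *
go([.468,.0875,.0195])
f=grab_frame("wrist")
for k in tip_of(f,"front_tab")[:2]: print(k["uv"],k["p"],w(f,k["uv"]))
```

```text
t 5.7 pos [0.4875 0.0886 0.076 ] q [ 0.178   0.1164 -0.3955  1.0561  0.003   0.1733] F [-4.4583  7.8887  8.907 ] w 0.3674021579108274 heading 90.26714024984776 
 linear [ 1.881   0.6539 -0.0402] spin 0.053428049969551236
[253.8, 269.2] 0.92 [0.4798 0.0886 0.1062]
```

Request:
{"fn": "apply_moves", "kwargs": {"plan": [{"linear": [0.25, 0.16, 0], "spin": 0, "jaw": 0.2}, {"linear": [0.51, 0.29, 0], "spin": 0, "jaw": 0.2}, {"linear": [0.79, 0.41, 0], "spin": 0, "jaw": 0.2}, {"linear": [1.07, 0.5, 0], "spin": 0, "jaw": 0.2}, {"linear": [1.35, 0.57, 0], "spin": 0, "jaw": 0.2}, {"linear": [1.65, 0.62, 0], "spin": 0, "jaw": 0.2}, {"linear": [1.8, 0.64, 0], "spin": 0, "jaw": 0.2}, {"linear": [1.85, 0.64, 0], "spin": 0, "jaw": 0.2}, {"linear": [1.85, 0.64, 0], "spin": 0, "jaw": 0.2}], "squeeze": 25}}

```text
time_s: 6.92
tool_pos: [0.4678, 0.0888, 0.0192]
ee_rot: [-1.21, 1.204, 1.215]
ft_force: [-3.7, 9.5, 1.4]
gripper_width: 0.368
```

Run:
```python
from h import *
go([.468,.0875,.0195])
f=grab_frame("wrist");g=grab_frame("scene")
for k in tip_of(f,"front_tab")[:2]: print(k["uv"],k["p"],w(f,k["uv"]))
cv2.imwrite("pics/f.png",np.hstack([cv2.resize(f["color"],(400,300)),cv2.resize(g["color"][120:260,180:367],(400,300))])[:,:,::-1])
```

```text
t 6.92 pos [0.4678 0.0888 0.0192] q [ 0.185   0.127  -0.518   0.9252  0.0041  0.1803] F [-3.7334  9.5193  1.3598] w 0.3677255462784799 heading 90.27005130207574 
 linear [-0.0088 -0.0061 -0.043 ] spin 0.05401026041514569
[253.3, 265.1] 0.88 [0.4603 0.0885 0.0461]
```

View pics/f.png

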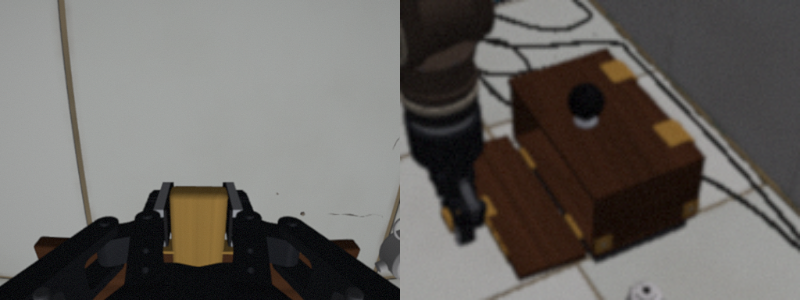

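Request:
{"fn": "apply_moves", "kwargs": {"plan": [{"linear": [0, 0, -0.04], "spin": 0, "jaw": 0.8}, {"linear": [0, 0, -0.04], "spin": 0, "jaw": 0.8}, {"linear": [0, 0, -0.04], "spin": 0, "jaw": 0.8}, {"linear": [-1, 0, -0.04], "spin": 0, "jaw": 0.8}, {"linear": [-2.5, 0, -0.04], "spin": 0, "jaw": 1}, {"linear": [-4.5, 0, -0.04], "spin": 0, "jaw": 1}, {"linear": [-6.5, 0, -0.04], "spin": 0, "jaw": 1}, {"linear": [-6.8, -2, -0.04], "spin": 0, "jaw": 1}, {"linear": [-6.8, -3.5, -0.04], "spin": 0, "jaw": 1}, {"linear": [-6.8, -3.5, -0.04], "spin": 0, "jaw": 1}]}}

```text
time_s: 8.32
tool_pos: [0.5755, 0.086, 0.221]
ee_rot: [-1.212, 1.209, 1.212]
ft_force: [0.3, 0.4, 0.6]
gripper_width: 1.0
```

Run:
```python
from h import *
go([.624,.0867,.1233])
f=grab_frame("top");X=cloud(f);f2=grab_frame("wrist");save(f2,"g");
for F in (f,f2):
  for n in ["lid_knob","front_tab"]:
    for k in tip_of(F,n)[:1]: print(n,k["uv"],k["p"],w(F,k["uv"]))
X=cloud(f2)
k=(X[...,2]>.135)&(X[...,2]<.175)&(abs(X[...,0]-.62)<.03)&(abs(X[...,1]-.087)<.03)
Q=X[k]
from scipy.optimize import least_squares
r=least_squares(lambda c:np.linalg.norm(Q-c,axis=1)-.02,[.624,.087,.145],loss="soft_l1",f_scale=.002);print("ball",r.x,len(Q))
L=X[(abs(X[...,2]-.118)<.006)&(X[...,0]>.56)&(X[...,0]<.72)];print("lid z",np.median(L[:,2]),L[:,0].min())
```

```text
t 8.32 pos [0.5755 0.086  0.221 ] q [ 0.1486  0.2359  0.071   1.4071 -0.0004  0.1454] F [0.2789 0.4283 0.5983] w 0.9995341858128358 heading 90.18858548422973 
 linear [ 3.2549 -1.6207  0.0185] spin 0.037717096845949524
lid_knob [256.2, 262.2] 0.77 [0.615  0.0881 0.1608]
front_tab [257.1, 62.7] 0.74 [0.464  0.0891 0.0421]
ball [0.6247 0.0873 0.1435] 1937
lid z 0.11675496358561899 0.5763871298850376
```

View pics/g.png

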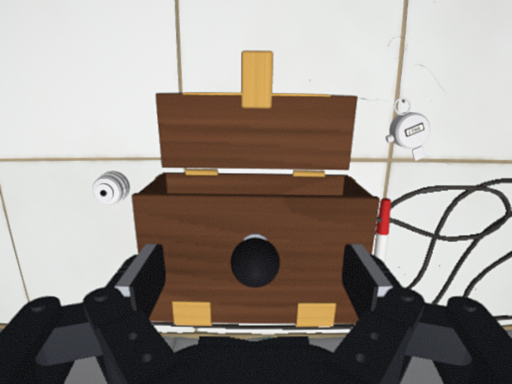

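The wrist view shows the front panel lying open at (257,130) with the tab at (257,78). The lid is shut with the knob at (255,262), and the loose objects are where they were. Next is the knob.

Request:
{"fn": "apply_moves", "kwargs": {"plan": [{"linear": [0, -1.64, 0.04], "spin": 0, "jaw": 1}, {"linear": [1, -1.64, 0.04], "spin": 0, "jaw": 1}, {"linear": [2.2, -1.64, 0.04], "spin": 0, "jaw": 0.9}, {"linear": [2.9, -1.64, 0.04], "spin": 0, "jaw": 0.8}, {"linear": [3.2, -1.64, 0.04], "spin": 0, "jaw": 0.7}, {"linear": [3.2, -1.64, 0.04], "spin": 0, "jaw": 0.5}, {"linear": [3.2, -1.64, 0.04], "spin": 0, "jaw": 0.3}, {"linear": [3.2, -1.64, 0.04], "spin": 0, "jaw": 0.3}, {"linear": [3.2, -1.64, 0.04], "spin": 0, "jaw": 0.3}], "squeeze": 35}}

```text
time_s: 9.75
tool_pos: [0.6223, 0.0874, 0.1277]
ee_rot: [-1.213, 1.207, 1.211]
ft_force: [-4.3, -3.2, 4.1]
gripper_width: 0.442
```

Run:
```python
from h import *
go([.6247,.0873,.125])
f=grab_frame("wrist");g=grab_frame("scene")
cv2.imwrite("pics/i.png",np.hstack([cv2.resize(f["color"],(400,300)),cv2.resize(g["color"][120:260,180:367],(400,300))])[:,:,::-1])
```

```text
t 9.75 pos [0.6223 0.0874 0.1277] q [ 0.1399  0.3374  0.0013  1.2343 -0.0007  0.136 ] F [-4.3375 -3.1835  4.1424] w 0.4424685580516021 heading 90.2224916064846 
 linear [ 0.0886 -0.0795 -0.0046] spin 0.04449832129691913
```

View pics/i.png

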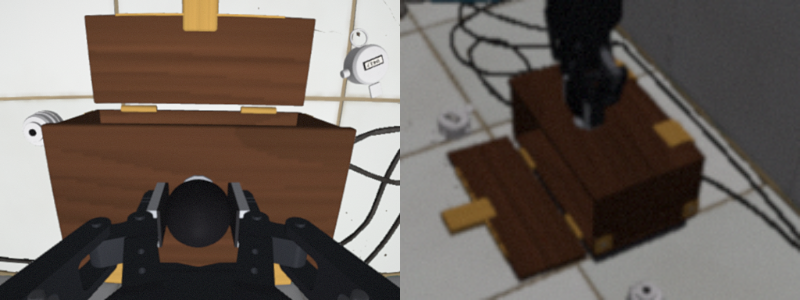

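Run:
```python
from h import *
f=grab_frame("wrist");X=cloud(f)
# pads: full-res pixels cols ~190-215 (left) and ~290-320 (right), rows 225-320
for a,b in ((185,212),(290,322)):
    for v in range(220,330,6):
        r=X[v,a:b]; m=r[:,2]>.125
        if m.sum(): j=np.nanargmin(np.where(m,r[:,2],9)); print(v,m.sum(),r[j],r[m].mean(0))
cv2.imwrite("pics/j.png",cv2.resize(f["color"][210:340,170:340],None,fx=4,fy=4,interpolation=cv2.INTER_CUBIC)[:,:,::-1])
k=(f["color"].max(2)<60)&(X[...,2]>.13)&(X[...,2]<.175)&(abs(X[...,0]-.62)<.03)&(abs(X[...,1]-.087)<.018)
Q=X[k]
from scipy.optimize import least_squares
r=least_squares(lambda c:np.linalg.norm(Q-c,axis=1)-.02,[.624,.087,.145],loss="soft_l1",f_scale=.002);print("ball",r.x,len(Q))
```

```text
238 12 [0.6113 0.0632 0.1357] [0.6108 0.0646 0.1367]
244 23 [0.6152 0.0574 0.1342] [0.6121 0.0624 0.1404]
250 27 [0.6151 0.0582 0.1407] [0.6123 0.0625 0.1459]
256 27 [0.6151 0.0683 0.1462] [0.6119 0.0636 0.152 ]
262 27 [0.6184 0.0681 0.1459] [0.612  0.0645 0.157 ]
268 27 [0.6197 0.0684 0.1488] [0.6121 0.0653 0.1615]
274 27 [0.6225 0.0684 0.1492] [0.6127 0.0659 0.1649]
280 27 [0.6252 0.0683 0.1498] [0.6141 0.0662 0.1669]
286 27 [0.6284 0.0682 0.1498] [0.615  0.0667 0.1695]
292 27 [0.6313 0.0681 0.1503] [0.6164 0.067  0.1714]
298 26 [0.632  0.0681 0.1537] [0.6167 0.0673 0.1747]
304 25 [0.6324 0.0682 0.1574] [0.6137 0.0687 0.182 ]
310 23 [0.6309 0.0682 0.1633] [0.6111 0.0695 0.1884]
316 22 [0.6329 0.0679 0.1646] [0.6095 0.0702 0.1932]
322 19 [0.6056 0.073  0.2004] [0.6045 0.0714 0.2017]
328 20 [0.6048 0.0717 0.2036] [0.6043 0.072  0.2042]
238 16 [0.6132 0.1064 0.1312] [0.6108 0.1092 0.1362]
244 25 [0.6168 0.1066 0.1306] [0.6122 0.111  0.1397]
250 31 [0.6215 0.1066 0.128 ] [0.6132 0.1112 0.1439]
256 32 [0.6185 0.1065 0.1398] [0.6125 0.1099 0.1506]
262 32 [0.6192 0.1065 0.1441] [0.6126 0.109  0.1556]
268 32 [0.6205 0.1061 0.1472] [0.613  0.1083 0.1598]
274 32 [0.6233 0.1062 0.1478] [0.6138 0.1078 0.1629]
280 32 [0.6251 0.106  0.1498] [0.6153 0.1075 0.1648]
286 32 [0.6302 0.1062 0.147 ] [0.6169 0.1073 0.1665]
292 29 [0.6313 0.1063 0.15  ] [0.6171 0.1072 0.1701]
298 26 [0.6313 0.1062 0.1545] [0.6167 0.1072 0.1744]
304 25 [0.6326 0.1064 0.1569] [0.6135 0.1058 0.182 ]
310 23 [0.6306 0.1075 0.1635] [0.612  0.1052 0.187 ]
316 22 [0.6329 0.1071 0.1644] [0.6108 0.1046 0.1914]
322 18 [0.6056 0.1059 0.2003] [0.6043 0.1032 0.2017]
328 19 [0.6056 0.1014 0.2026] [0.6043 0.1026 0.2041]
ball [0.6246 0.0873 0.1436] 5723
```

View pics/j.png

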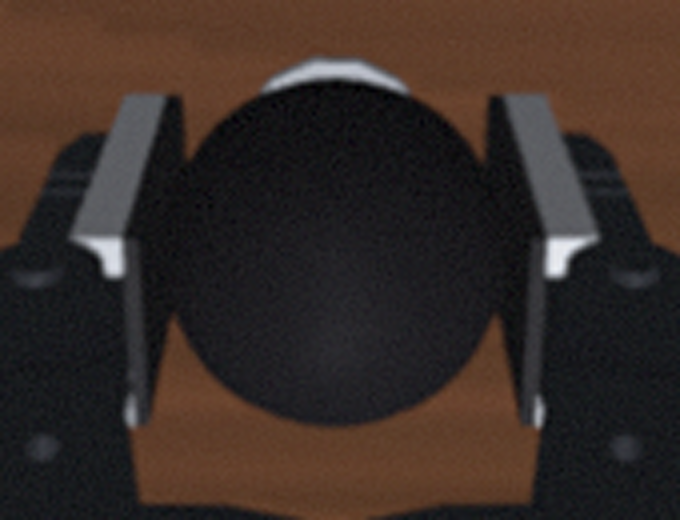

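Pads straddle the ball's equator (tips at about z 0.132, ball centre at 0.144). I'll lift along the lid's arc.

Request:
{"fn": "apply_moves", "kwargs": {"plan": [{"linear": [-0.24, -0.11, 0], "spin": 0, "jaw": 0.3}, {"linear": [-0.47, -0.25, 0], "spin": 0, "jaw": 0.3}, {"linear": [-0.69, -0.4, 0], "spin": 0, "jaw": 0.3}, {"linear": [-0.9, -0.57, 0], "spin": 0, "jaw": 0.3}, {"linear": [-1.09, -0.76, 0], "spin": 0, "jaw": 0.3}, {"linear": [-1.26, -0.96, 0], "spin": 0, "jaw": 0.3}, {"linear": [-1.41, -1.18, 0], "spin": 0, "jaw": 0.3}, {"linear": [-1.55, -1.41, 0], "spin": 0, "jaw": 0.3}, {"linear": [-1.66, -1.65, 0], "spin": 0, "jaw": 0.3}, {"linear": [-1.66, -1.65, 0], "spin": 0, "jaw": 0.3}], "squeeze": 40}}

```text
time_s: 11.15
tool_pos: [0.6727, 0.0871, 0.1764]
ee_rot: [-1.213, 1.209, 1.211]
ft_force: [-2.5, -5.7, -3.6]
gripper_width: 0.44
```

```bash
cat > ang.py <<'E'
from h import *
go([.6743,.0873,.176])
for c in ("top","scene","wrist"):
    f=grab_frame(c);X=cloud(f);C=f["color"].astype(int)
    m=(X[...,2]>.125)&(X[...,2]<.215)&(abs(X[...,1]-.087)<.105)&(abs(X[...,1]-.087)>.055)&(X[...,0]>.58)&(X[...,0]<.74)&(C[...,0]-C[...,2]>15)
    Q=X[m]
    if len(Q)<80: print(c,"few",len(Q));continue
    for _ in range(5):
        A=np.c_[Q[:,0],np.ones(len(Q))];p=np.linalg.lstsq(A,Q[:,2],rcond=None)[0];e=abs(A@p-Q[:,2]);Q=Q[e<max(.004,2*np.median(e))]
    c0=Q.mean(0);n=np.linalg.svd(Q-c0,full_matrices=False)[2][2]
    print(c,len(Q),"lid deg",np.degrees(np.arccos(abs(n[2]))),"n",n,Q.min(0),Q.max(0))
    for nm in ("lid_knob","front_tab","lens_mid","counter_mid","marker_mid"):
        for k in tip_of(f,nm)[:1]: print(" ",nm,np.round(k["uv"]),round(k["p"],2),w(f,k["uv"]))
    if c!="top": save(f,"k_"+c)
a=cv2.imread("pics/k_scene.png") if True else 0
E
python3 ang.py
python3 - <<'E'
import cv2,numpy as np
a=cv2.imread("pics/k_scene.png")[100:280,160:400];b=cv2.imread("pics/k_wrist.png") if __import__("os").path.exists("pics/k_wrist.png") else a
cv2.imwrite("pics/k.png",np.hstack([cv2.resize(b,(400,300)),cv2.resize(a,(400,300))]))
E
```

```text
t 11.15 pos [0.6727 0.0871 0.1764] q [ 0.1294  0.4274  0.2371  1.3808 -0.0016  0.126 ] F [-2.5449 -5.7125 -3.5877] w 0.4402687405698044 heading 90.194403856384 
 linear [ 0.0117 -0.0534  0.0075] spin 0.03888077127679708
top 587 lid deg 41.326344652488835 n [-0.6598  0.0266 -0.751 ] [ 0.6134 -0.018   0.1251] [0.7048 0.0205 0.2034]
  lens_mid [314. 187.] 0.73 [ 0.5996 -0.0798  0.0337]
  counter_mid [171. 220.] 0.42 [0.5147 0.1068 0.6545]
scene 527 lid deg 39.68359232466772 n [-0.6385  0.0062 -0.7696] [ 0.6108 -0.0178  0.125 ] [0.7072 0.1893 0.2021]
  lid_knob [286. 144.] 0.57 [0.6613 0.0647 0.2115]
  front_tab [204. 222.] 0.95 [0.4621 0.0852 0.0454]
  lens_mid [296. 258.] 0.69 [ 0.6022 -0.0949  0.0337]
  counter_mid [205. 178.] 0.61 [0.5279 0.2507 0.0232]
wrist 22022 lid deg 39.74064053854922 n [ 0.6393 -0.0054  0.7689] [ 0.6103 -0.018   0.125 ] [0.705  0.192  0.2011]
  lid_knob [254. 255.] 0.88 [0.6575 0.0874 0.2075]
  lens_mid [ 76. 105.] 0.77 [ 0.6011 -0.0776  0.0326]
  counter_mid [438.  30.] 0.84 [0.5332 0.2543 0.0224]
  marker_mid [255. 255.] 0.7 [0.6573 0.0875 0.2075]
```

View pics/k.png

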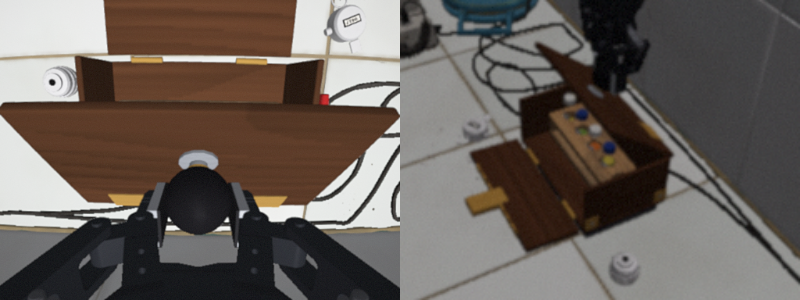

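The lid is up at about 40° rather than 45°: three fits give 39.7–41.3°, so the ball shifted a little in the pads. The front is still down and the objects are in place. I'll firm up the grip and nudge along the arc.

Request:
{"fn": "apply_moves", "kwargs": {"plan": [{"linear": [0, 0, 0], "spin": 0, "jaw": 0.3}, {"linear": [0, 0, 0], "spin": 0, "jaw": 0.3}, {"linear": [-0.05, -0.12, 0], "spin": 0, "jaw": 0.3}, {"linear": [-0.11, -0.24, 0], "spin": 0, "jaw": 0.3}, {"linear": [-0.11, -0.24, 0], "spin": 0, "jaw": 0.3}, {"linear": [-0.11, -0.24, 0], "spin": 0, "jaw": 0.3}], "squeeze": 60}}

```text
time_s: 12.8
tool_pos: [0.6793, 0.0871, 0.1788]
ee_rot: [-1.214, 1.209, 1.213]
ft_force: [-0.7, -6.8, -6.8]
gripper_width: 0.433
```

```bash
python3 ang.py
```

```text
t 12.8 pos [0.6793 0.0871 0.1788] q [ 0.1282  0.4421  0.2645  1.3947 -0.0018  0.1226] F [-0.7062 -6.7873 -6.821 ] w 0.4333580971186535 heading 90.32144566702192 
 linear [0.0942 0.1673 0.0094] spin 0.06428913340438384
top 518 lid deg 45.02821903391825 n [-0.7071  0.0232 -0.7068] [ 0.6186 -0.018   0.125 ] [0.7048 0.0182 0.2081]
  lens_mid [317. 186.] 0.56 [ 0.6029 -0.0854  0.0343]
  counter_mid [170. 222.] 0.51 [0.5131 0.1077 0.6531]
scene 414 lid deg 43.48222901687501 n [-0.6881  0.0064 -0.7256] [ 0.6176 -0.0179  0.1252] [0.7072 0.1908 0.2079]
  lid_knob [298. 166.] 0.66 [0.703  0.0709 0.1299]
  front_tab [207. 218.] 0.61 [0.473  0.0938 0.0428]
  lens_mid [296. 258.] 0.63 [ 0.6014 -0.0941  0.0347]
  counter_mid [205. 178.] 0.78 [0.5277 0.2488 0.023 ]
  marker_mid [204. 219.] 0.2 [0.4667 0.0945 0.0447]
wrist 20669 lid deg 43.6351476337039 n [ 0.69   -0.0059  0.7237] [ 0.6167 -0.018   0.125 ] [0.7061 0.192  0.207 ]
  lid_knob [253. 253.] 0.68 [0.6637 0.0869 0.2102]
  lens_mid [76. 96.] 0.67 [ 0.6006 -0.0779  0.0327]
  counter_mid [436.  25.] 0.78 [0.535  0.2522 0.0225]
```

Request:
{"fn": "apply_moves", "kwargs": {"plan": [{"linear": [-0.03, -0.07, 0], "spin": 0, "jaw": 0.3}, {"linear": [-0.03, -0.07, 0], "spin": 0, "jaw": 0.3}, {"linear": [-0.03, -0.07, 0], "spin": 0, "jaw": 0.3}, {"linear": [-0.03, -0.07, 0], "spin": 0, "jaw": 0.3}, {"linear": [-0.03, -0.07, 0], "spin": 0, "jaw": 0.3}, {"linear": [-0.03, -0.07, 0], "spin": 0, "jaw": 0.3}, {"linear": [-0.03, -0.07, 0], "spin": 0, "jaw": 0.3}, {"linear": [-0.03, -0.07, 0], "spin": 0, "jaw": 0.3}], "squeeze": 60}}

```text
time_s: 14.7
tool_pos: [0.6816, 0.0869, 0.1794]
ee_rot: [-1.211, 1.211, 1.21]
ft_force: [0.8, -5.5, -8.4]
gripper_width: 0.436
```

```bash
python3 ang.py
python3 - <<'E'
from h import *
f=grab_frame("wrist");X=cloud(f)
# front panel tilt + height from the scene/wrist clouds
for c in ("top","scene"):
    f=grab_frame(c);X=cloud(f);C=f["color"].astype(int)
    m=(X[...,0]>.485)&(X[...,0]<.57)&(abs(X[...,1]-.087)<.095)&(X[...,2]>.015)&(X[...,2]<.06)&(C[...,0]-C[...,2]>15);Q=X[m]
    if len(Q)>50: n=np.linalg.svd(Q-Q.mean(0),full_matrices=False)[2][2];print(c,len(Q),"front mean",Q.mean(0),"tilt deg",np.degrees(np.arctan2(n[0],n[2])))
E
```

```text
t 14.7 pos [0.6816 0.0869 0.1794] q [ 0.1276  0.4467  0.2726  1.3983 -0.0017  0.1265] F [ 0.7954 -5.4565 -8.3836] w 0.4355791692056174 heading 90.0663437111561 
 linear [0.1132 0.242  0.0125] spin 0.013268742231218766
top 491 lid deg 45.85621041789982 n [-0.7173  0.019  -0.6965] [ 0.6201 -0.018   0.125 ] [0.7069 0.018  0.2103]
  front_tab [172. 220.] 0.3 [0.5144 0.1055 0.656 ]
  lens_mid [314. 187.] 0.46 [ 0.6001 -0.0791  0.0335]
  counter_mid [170. 220.] 0.57 [0.5145 0.1079 0.653 ]
scene 382 lid deg 44.48363232614984 n [-0.7007  0.0065 -0.7135] [ 0.6188 -0.0179  0.126 ] [0.7066 0.1909 0.2103]
  lid_knob [286. 144.] 0.65 [0.666  0.072  0.2048]
  front_tab [206. 221.] 0.73 [0.4666 0.0872 0.0425]
  lens_mid [294. 259.] 0.69 [ 0.5963 -0.0935  0.0332]
  counter_mid [201. 178.] 0.71 [0.5191 0.2561 0.0235]
wrist 20389 lid deg 44.64498949693176 n [ 0.7027 -0.006   0.7115] [ 0.6184 -0.018   0.125 ] [0.7065 0.192  0.2085]
  lid_knob [255. 249.] 0.79 [0.6643 0.0875 0.2105]
  lens_mid [77. 93.] 0.81 [ 0.5991 -0.0767  0.0323]
  counter_mid [434.  20.] 0.96 [0.5336 0.2517 0.0222]
scene 1900 front mean [0.5297 0.0801 0.0383] tilt deg -176.09630819123717
```

Request:
{"fn": "apply_moves", "kwargs": {"plan": [{"linear": [0, 0, 0], "spin": 0, "jaw": 0.3}, {"linear": [0, 0, 0], "spin": 0, "jaw": 0.3}, {"linear": [0, 0, 0], "spin": 0, "jaw": 0.3}, {"linear": [0, 0, 0], "spin": 0, "jaw": 0.3}, {"linear": [0, 0, 0], "spin": 0, "jaw": 0.3}, {"linear": [0, 0, 0], "spin": 0, "jaw": 0.3}, {"linear": [0, 0, 0], "spin": 0, "jaw": 0.3}, {"linear": [0, 0, 0], "spin": 0, "jaw": 0.3}], "squeeze": 60}}

```text
time_s: 16.75
tool_pos: [0.6816, 0.087, 0.1793]
ee_rot: [-1.211, 1.211, 1.21]
ft_force: [0.4, -4.7, -8.1]
gripper_width: 0.436
```

```bash
python3 ang.py | grep -E "deg|^t "
python3 - <<'E'
from h import *
f=grab_frame("top");g=grab_frame("scene")
cv2.imwrite("pics/m.png",np.hstack([cv2.resize(f["color"][100:260,140:353],(400,300)),cv2.resize(g["color"][100:280,160:400],(400,300))])[:,:,::-1])
E
```

```text
t 16.75 pos [0.6816 0.087  0.1793] q [ 0.1276  0.4468  0.2726  1.3982 -0.0017  0.1265] F [ 0.3933 -4.7254 -8.1037] w 0.4360058764246126 heading 90.06660087527011 
top 488 lid deg 45.80148475950039 n [-0.7168  0.0111 -0.6971] [ 0.6202 -0.0179  0.125 ] [0.7069 0.018  0.21  ]
scene 378 lid deg 44.5384348815645 n [-0.7014  0.0065 -0.7128] [ 0.6192 -0.0176  0.1252] [0.7076 0.1897 0.2101]
wrist 20412 lid deg 44.64642163998381 n [ 0.7027 -0.006   0.7115] [ 0.6182 -0.018   0.125 ] [0.7065 0.192  0.2087]
```

View pics/m.png

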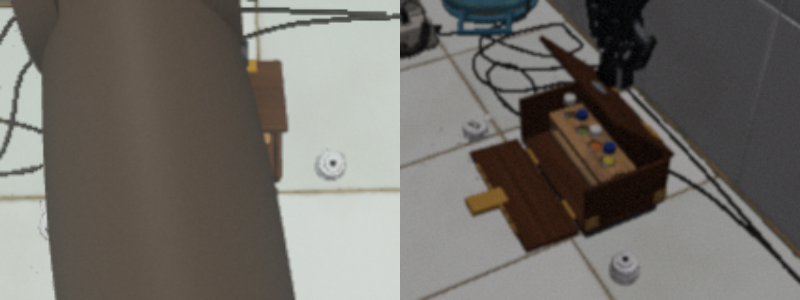

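The lid is steady at 45°, the front is down, and the objective and counter are in place. Handing in.

```bash
python3 -c "
from workcell import finish_job
print(finish_job())"
```

```text
the job is handed in; nothing more can be done
None
```

I pulled the drop front down by its brass tab with the lid shut, then raised the lid by its knob. I handed in at about 17 s of the 48 s allowed, with the arm still gripping the knob and keeping still.

- **Front:** lying open, about 4° off level, which matches the 1.5 rad stop.
- **Lid:** the three cameras gave 44.5°, 44.6° and 45.8°. None moved more than 0.1° over the last two seconds. The first lift reached only about 40° because the ball slipped in the pads, so I raised the squeeze to 60 N and nudged it up twice.
- **Objective and counter:** both still where they were, within camera error.
- **Marker:** hidden at the end, so I could not re-measure its position. I last saw it in place while lifting the lid, and the arm never went near it.
- **Forces:** wrist force readings stayed at about 13 N or less at every check. They were not read during the moves.

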